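Set the sprung tweezers to the green gauge's gap and hold it

ROBOT

A 6-joint arm with a two-finger parallel gripper is mounted at the origin on the work surface; the furniture and walls round the work are solid. World frame = base frame: x ahead of the robot, y to its left, z up, the work surface at z = 0. Lengths are in m, angles in rad, forces in N, time in s.
With the tool pointing down it reaches from about 0.35 to 0.85 m from the base axis. Payload 8.1 kg.
Tool frame: the origin (TCP) lies between the finger pads; the fingertips stand 11 mm ahead of it and the grasp point (between the pads) lies 8 mm behind it (tips_ahead is the z of the fingertips in the tool frame, in m); z points along the fingers, y is the line along which they close (so a half turn about z gives the same grasp; the last joint's range is limited). The gripper opens to 93 mm and grips with 3 to 60 N. Pads are 15 mm wide; open, the fingers measure 128 mm over their backs; the gripper's body (75 mm by 188 mm) begins 65 mm behind the grasp point.
Start: joints at [-1.259, 0.13, 1.488, -0, 1.523, -0.085], TCP at [0.232, -0.553, 0.23] pointing down, gripper open.
Joint ranges: [-2.96, 2.96], [-0.89, 2.26], [0.02, 2.5], [-1.34, 4.48], [0, 2.73], [-2.66, 2.66]. Speed limits (rad/s): [2.39, 2.39, 2.79, 3.14, 3.14, 3.14].

INTERFACE

Orientations are given as a rotation vector (axis times angle).
In Python, from plant import read_state, read_camera, close_job, tips_ahead gives the robot as it stands. The module is installed in compiled form; this text tells all that it offers.
- The arm moves only by the tool move_arm, never from a script. Its argument "plan" is a list of rows, each a list of 7 numbers: the turn, a rotation vector about the tool's x, y, z in units of 6 degrees (1.0 is 6 degrees), then the shift along the tool's x, y, z in units of 25 mm (1.0 is 25 mm), then the finger opening in mm, from 0 to 93. A call has exactly 10 rows; each row shifts and turns the commanded pose from where the row before left it, along the tool's axes as they then stand; what a row does not reach is not made up. A row lasts 1/10 s, in which the tool goes at most 50 mm and 8.59 degrees, less where a joint would pass 70% of its speed; a pose out of reach is approached as far as the arm can. A call is refused whole if a number of a shift passes 1 or a number of a turn 1, either way. A call with a gripper value outside its range is refused whole. The fingers move at their own pace and stop on an object; "force" is the grip in N (left out, the last holds). Time passes only in rows, so rows that do not move let the fingers close, or fill a call up. It gives the time, the measured TCP pose, the force, the opening and the grip force at its end, in the units of the state.
- read_state(): the state, without advancing time (a new reading comes with each control period).
- read_camera(name): name is "scene" or "top" or "wrist"; returns a dict with "frame" (384x512x3 uint8, red, green, blue), "z_map" (384x512 float32, m along the optical axis (not along the pixel's ray), 0 where there is no reading), "fx", "fy", "cx", "cy" (pixels), "rvec" (rotation vector, rad) and "tvec" (3), from world to camera coordinates, as OpenCV has them. Camera axes: x right, y down, z forward; pixel columns grow to the right and rows downward; lengths in m; the calibration is good to about 2 mm. The wrist camera is an equidistant fisheye: a pixel r from the principal point sees the ray r / f radians off the axis. A picture is of the moment at which its call begins.
- close_job(): hands the job in; it is judged then, once.
The state is a dict: "t": time; "q": joint angles; "dq": joint speeds; "joint_torque": joint torques, N m; "tool_pos": TCP position; "orientation": TCP orientation; "force": force on the tool from outside, world axes, zero at the start; "wrist_torque": the same for the moment, N m; "opening": finger opening in m; "gripper_force": force on a finger pad.
Only numpy, scipy, OpenCV 4.12 (cv2) and the standard library are available. Lean on these libraries where they do the work, as an engineer would, in place of code of your own. Each camera call takes 0.05 s, during which the arm holds its last target. There are 200 camera calls.

TASK

To preset the contact spacing for the class measurement, pick up the sprung tweezers by their blue thumb plates and hold them level with the two tips just above the gauge with green lines (a few millimetres over its face, not touching it), one tip over each green line, squeezed so that the tip gap equals the 14 mm between the lines. Keep that gap steady for at least two seconds and finish still holding it: the program ends with the tweezers in the gripper and the gap held. Never squeeze the tips together, leave the gauges untouched and everything else where it stands.

Things in the scene. Friction and masses are not known exactly. Their poses are not given: they have to be found in the camera images.
- tweezers: Loose sprung tweezers, 70 g, 172 mm long, 24 mm high, lying level on the bench. Two steel legs spread sideways from a round black tail 24 mm across. Origin: on the hinge axis at the tail's centre, on the underside; +x runs to between the tips (at rest), +y to the left leg, z up. Balance point about 87 mm from the tail. The right leg is rigid with the tail.
- plate_left (a point): Centre of the outer face of the left flat blue ribbed thumb plate (30 mm long, 24 mm high, from the underside up, 90 mm from the tail): squeeze the two plates. Over their outer faces they measure 39.5 mm at rest, 27 mm (faces parallel) at a tip gap of 14 mm; 1 mm less there is 1.78 mm less tip gap.
- plate_right (a point): The same of the right plate. The plates push back with about 2 N at rest and 8 N at a tip gap of 14 mm; let go, they spring open. In an even squeeze to 14 mm the tool's own axes turn 0.07 rad between the fingers, since only the left leg is hinged.
- tweezers_leg (a joint): Hinge of the left leg at the tail, rad: 0 = at rest, tips 36 mm apart; grows as the tweezers are squeezed; 0.1375 = tips 14 mm apart; stop at 0.21 (tips almost together).
- tip_left (a point): Inner lower point of the left (+y) tip, 160 mm from the tail, at the level of the tool's underside. The thin tips bend down to that level; the legs between the plates and the tips are higher (5 to 15 mm).
- tip_right (a point): The same point of the right (-y) tip. The distance between the two is the tip gap.
- green_gauge: Fixed setting gauge: aluminium plate 50 (x) x 70 (y) x 8 mm with a white face, two GREEN lines, and a green stripe along its +x edge. Origin at the centre of its underside; z up. The two lines run along the gauge's x, each 16 mm long and 2.5 mm wide, 14 mm apart, on the upper face. The +x (striped) side faces away from the robot.
- green_gauge_left (a point): Middle of the left (+y) green line, on the gauge's upper face (8 mm above its underside; 4 mm towards -x from its centre).
- green_gauge_right (a point): Middle of the right (-y) green line, likewise.
- red_gauge: Fixed decoy of the same shape with RED lines 24 mm apart and a red stripe; not to be used.
- compass: Bystander, to be left where it stands: liquid compass in a white metal ring, 82 mm across, 16 mm high.
- lamp_block: Bystander, to be left where it stands: white plug-in element with a small lamp, 28x56x44 mm.
- brass_weight: Bystander, to be left where it stands: turned brass weight, 23 mm across, 36 mm high.
- cell: Bystander, to be left where it stands: round cell, black and copper, 33 mm across, 60 mm high.
- coil: Bystander, to be left where it stands: plug-in coil with orange winding between black end plates, 62x62x62 mm.

How it is judged:
On the way, in this order (a step that is already met when the one before it is completed fails the run):
1. the tweezers are lifted off the bench in the gripper (more than 20 mm) (height (world z) of tweezers above 0.02 m and height (world z) of tip_left above 0.015 m and contact force between the fingers and tweezers above 1 N), for 0.2 s.
2. the tips are held over the green lines at a gap of 14 mm, steady for two seconds (distance between tip_left and tip_right between 0.0115 and 0.0165 m and ((horizontal distance between tip_left and green_gauge_left below 0.007 m and horizontal distance between tip_right and green_gauge_right below 0.007 m) or (horizontal distance between tip_left and green_gauge_right below 0.007 m and horizontal distance between tip_right and green_gauge_left below 0.007 m)) and z of tip_left in the frame of green_gauge between 0.009 and 0.023 m and z of tip_right in the frame of green_gauge between 0.009 and 0.023 m and height (world z) of tweezers above 0.002 m and angle between tweezers's own z axis and vertical below 0.25 rad and contact force between the fingers and tweezers above 2 N and contact force between tweezers and green_gauge below 0.3 N and velocity of joint tweezers_leg between -0.05 and 0.05 rad/s and linear speed of tweezers below 0.02 m/s), for 2 s.
At the end, for the whole second after the job is handed in: The gripper still holds the tweezers, level within 0.25 rad, tip gap 14 mm +/- 2.5 mm, each tip within 7 mm (seen from above) of the middle of its own green line, the tips 1 to 15 mm above the gauge's face; tweezers at rest, not touching the gauge or resting on the bench (all of step 2); the arm keeps its last pose, push and grip.
It fails at once if the tips are squeezed together (gap under 6 mm) (distance between tip_left and tip_right below 0.006 m).
It fails at once if a gauge is touched with the tweezers or the gripper (over 2 N) (contact force between any of tweezers, the fingers and green_gauge above 2 N or contact force between any of tweezers, the fingers and red_gauge above 2 N).
It fails at once if a bystander is moved by more than 30 mm (distance of any of compass, lamp_block, brass_weight, cell, coil from where it was at the start of the episode above 0.03 m).
It also fails if it takes over 35 s, if anything falls off the work surface, if the arm or the gripper's body presses on something with over 40 N, if the wrist force passes 120 N, or if a joint passes its speed limit or range.

## Working session

There is one attempt and no reset: what is moved stays moved. The work goes in short steps, Python scripts to look and compute and a tool call to move; the robot and the scene stay as the last step left them, time stands still between calls to the robot, and variables do not carry over. Pictures are saved under pics/ and viewed, at most 10 in all, crops included, and the job is handed in when it is done.

Besides the shell and the picture viewer there is one more tool, called as name(argument=value, ...) on one line, values as JSON. move_arm: Moves the arm, as the interface text tells. Its arguments: {"type":"object","properties":{"plan":{"type":"array","items":{"type":"array","items":{"type":"number"}}},"force":{"type":"number"}},"required":["plan"]}

```bash
mkdir -p pics; cat > h.py <<'E'
import numpy as np, cv2
from plant import *
def look(n,f=None):
    c=read_camera(n)
    if f: cv2.imwrite('pics/'+f,c['frame'][:,:,::-1])
    c['R']=cv2.Rodrigues(np.array(c['rvec'],float))[0]; c['t']=np.array(c['tvec'],float).ravel()
    return c
def rays(c,uv,fish=False):
    uv=np.atleast_2d(np.array(uv,float)); d=(uv-[c['cx'],c['cy']])/[c['fx'],c['fy']]
    if fish:
        r=np.linalg.norm(d,axis=1,keepdims=True)+1e-12
        v=np.hstack([d/r*np.sin(r),np.cos(r)])
    else: v=np.hstack([d,np.ones((len(d),1))])
    return -c['R'].T@c['t'], v@c['R']
def onz(c,uv,z,fish=False):
    o,v=rays(c,uv,fish); return o+v*((z-o[2])/v[:,2:3])
E
python3 - <<'E'
from h import *
print(read_state()); print(tips_ahead)
c=look('top','top.png'); look('scene','scene.png')
print(c['fx'],c['cx'],c['R'],c['t'])
E
```

```text
{'t': 0.0, 'q': array([-1.25938352e+00,  1.31142110e-01,  1.48927548e+00, -7.03869104e-06,
        1.52297801e+00, -8.53403039e-02]), 'dq': array([-7.46200364e-04, -7.71994882e-04,  6.05574260e-04, -9.81002259e-04,
       -2.86253256e-04,  4.49839531e-05]), 'joint_torque': array([-2.87553041e-03, -5.59850764e+01, -4.91752660e+01,  7.65892491e-02,
        3.55490029e-02, -1.11870747e-04]), 'tool_pos': array([ 0.23174029, -0.55285391,  0.22860089]), 'orientation': array([-3.07822350e+00, -6.18786375e-01,  3.30229524e-04]), 'force': array([0.43791939, 0.33181975, 0.93303059]), 'wrist_torque': array([-0.00546948, -0.04055071,  0.05186902]), 'gripper_force': 0.0, 'opening': 0.09275488468209421}
0.011
405.8870647545001 250.93722309959693 [[ 1.67133156e-02 -9.99860319e-01  8.57283113e-05]
 [-9.86922864e-01 -1.65108057e-02 -1.60345418e-01]
 [ 1.60324436e-01  2.59529635e-03 -9.87060960e-01]] [0.21563557 0.51782621 0.88755137]
```

View pics/top.png

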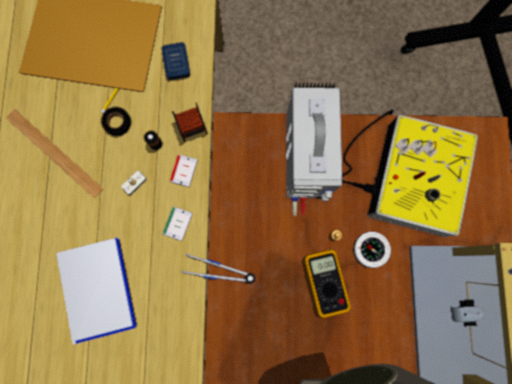

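View pics/scene.png

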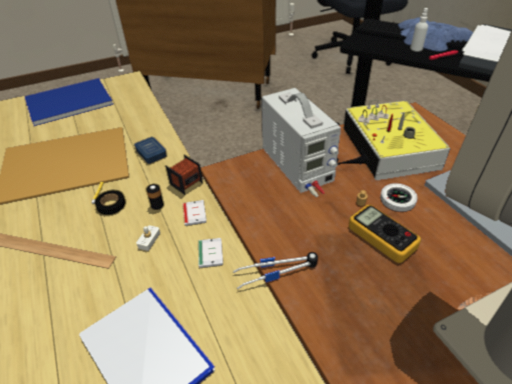

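The top view shows the tweezers with tail at (250,278) and tips near (185,257) and (185,273). The green gauge is at (177,223), the red one at (183,170), and the coil is at (189,123).

```bash
cat > m.py <<'E'
from h import *
c=look('top')
f=c['frame'][:,:,::-1]; hsv=cv2.cvtColor(np.ascontiguousarray(f),cv2.COLOR_BGR2HSV)
def pt(u,v):
    o,r=rays(c,[u,v]); return o+r[0]*c['z_map'][int(round(v)),int(round(u))]
for n,(u,v) in dict(tail=(250,278),bench=(225,300),desk=(150,230),gauge=(180,223),red=(185,170),compass=(372,249),coil=(189,123)).items(): print(n,pt(u,v).round(4))
def blobs(lo,hi,x0,y0,x1,y1,z,amin=3):
    m=cv2.inRange(hsv,lo,hi); k=np.zeros_like(m); k[y0:y1,x0:x1]=m[y0:y1,x0:x1]
    n,_,s,ce=cv2.connectedComponentsWithStats(k)
    for i in range(1,n):
        if s[i,4]>=amin: print(s[i],ce[i].round(1),onz(c,ce[i],z).round(4)[0])
    return k
print('green');blobs((40,80,40),(90,255,255),150,195,200,250,.008)
print('blue');blobs((100,120,60),(130,255,255),175,245,265,295,.024)
k=(cv2.inRange(hsv,(0,0,0),(180,255,60)))
print('black');blobs((0,0,0),(180,255,60),235,265,265,292,.024)
x=f[190:300,150:270]; cv2.imwrite('pics/crop.png',cv2.resize(np.ascontiguousarray(x),None,fx=6,fy=5.4,interpolation=cv2.INTER_CUBIC))
E
python3 m.py
```

```text
tail [0.3288 0.2233 0.0284]
bench [0.2773 0.2798 0.0015]
desk [ 0.4355  0.4635 -0.0087]
gauge [0.4526 0.3911 0.0008]
red [0.5806 0.3844 0.0029]
compass [ 0.3986 -0.057   0.015 ]
coil [0.6826 0.3719 0.0498]
green
[163 208  11  25  55] [168.4 220.2] [0.458  0.4175 0.008 ]
blue
[211 261   9   3  10] [215.2 262. ] [0.363 0.303 0.024]
[205 276  11   3  14] [209.6 277.4] [0.3285 0.3145 0.024 ]
black
[245 273  10  10  34] [249.7 278.1] [0.3283 0.224  0.024 ]
```

View pics/crop.png

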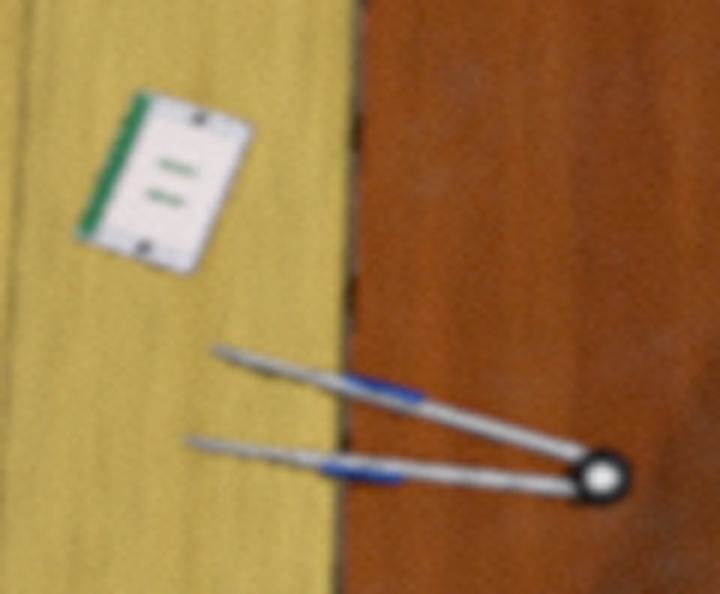

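Crop (6x by 5.4x): tail at (600,477), tips at (212,348) and (190,440), blue plates at (383,388) and (360,472). The green lines are at (178,167) and (165,198), and the stripe is on the left.

```bash
cat > m2.py <<'E'
from h import *
c=look('top')
P=lambda u,v,z: onz(c,[150+u/6,190+v/5.4],z)[0]   # crop px
vv,uu=np.mgrid[0:384,0:512]; o,r=rays(c,np.c_[uu.ravel(),vv.ravel()])
W=(o+r*c['z_map'].ravel()[:,None]).reshape(384,512,3)
md=lambda a,b,x,y: np.median(W[b:y,a:x].reshape(-1,3),0).round(4)
print('desk',md(120,220,150,250),'bench',md(260,220,290,300),'near',md(225,240,240,300),'gaugetop',md(173,215,186,232),'lidsurf',md(420,255,450,290))
for x in np.arange(.1,.8,.1):
    print(round(x,1),[(lambda s: round(float(s.max()),2) if len(s) else None)(W[(abs(W[...,0]-x)<.05)&(abs(W[...,1]-y)<.05)&(c['z_map']>0)][:,2]) for y in np.arange(-.5,.61,.1)])
for zt in (0,):
    t=P(600,477,.024); tr=P(212,348,.004); tl=P(190,440,.004); pr=P(383,388,.022); pl=P(360,472,.022)
    print('tail',t,'tips',tr,tl,np.linalg.norm(tr-tl),'plates',pr,pl,np.linalg.norm(pr-pl))
    d=(tr+tl)/2-t; print('len',np.linalg.norm(d[:2]),'dir',np.degrees(np.arctan2(d[1],d[0])))
    d=(pr+pl)/2-t;print('plate mid',(pr+pl)/2,np.linalg.norm(d[:2]),np.degrees(np.arctan2(d[1],d[0])))
    a=P(178,167,.008);b=P(165,198,.008);print('lines',a,b,np.linalg.norm(a-b),'mid',(a+b)/2)
    q=P(140,92,.008)-P(252,125,.008);s=P(140,92,.008)-P(82,237,.008);print('edges',q,s,np.degrees(np.arctan2(q[1],q[0])),np.degrees(np.arctan2(s[1],s[0])))
s=read_state();print(cv2.Rodrigues(s['orientation'])[0].round(3))
E
python3 m2.py
```

```text
desk [ 0.4236  0.4993 -0.007 ] bench [0.3703 0.1675 0.0005] near [0.3473 0.2649 0.0006] gaugetop [0.4524 0.3933 0.0015] lidsurf [ 0.349  -0.1968  0.0188]
0.1 [None, None, 0.09, 0.09, 0.02, 0.0, 0.02, 0.01, 0.01, -0.0, -0.0, -0.0]
0.2 [None, None, 0.16, 0.21, 0.02, 0.41, 0.35, 0.01, 0.01, -0.0, 0.01, 0.01]
0.3 [None, None, 0.21, 0.21, 0.02, 0.04, 0.04, 0.03, 0.03, 0.02, 0.01, 0.01]
0.4 [None, 0.0, 0.21, 0.21, 0.06, 0.04, 0.04, 0.01, 0.03, 0.01, 0.01, 0.01]
0.5 [None, 0.01, 0.07, 0.13, 0.09, 0.17, 0.18, 0.01, 0.01, 0.01, 0.04, 0.0]
0.6 [None, 0.01, 0.08, 0.13, 0.13, 0.17, 0.21, 0.01, 0.01, 0.05, 0.06, 0.0]
0.7 [None, 0.01, 0.08, 0.1, 0.08, 0.17, 0.19, 0.01, 0.06, 0.06, 0.06, 0.02]
tail [0.32789487 0.22326647 0.024     ] tips [0.37913821 0.37482447 0.004     ] [0.34000063 0.38164357 0.004     ] 0.03972720100532716 plates [0.36326241 0.30629799 0.022     ] [0.32835763 0.31388804 0.022     ] 0.03572047433435205
len 0.15817149105849934 dir 78.44815819739054
plate mid [0.34581002 0.31009301 0.022     ] 0.08865552553903484 78.34161678361869
lines [0.45678603 0.39082309 0.008     ] [0.44320807 0.39529706 0.008     ] 0.014296059660565541 mid [0.44999705 0.39306008 0.008     ]
edges [0.01378407 0.04468687 0.        ] [ 0.06365618 -0.01959941  0.        ] 72.85714762005725 -17.113332607747413
[[ 0.922  0.386 -0.   ]
 [ 0.386 -0.922  0.001]
 [ 0.    -0.001 -1.   ]]
```

move_arm(plan=[[0,0,-0.93,0,0,-0.6,93],[0,0,-0.93,0,0,-0.6,93],[0,0,-0.93,0,0,-0.6,93],[0,0,-0.93,0,0,-0.6,93],[0,0,-0.93,0,0,-0.6,93],[0,0,-0.93,0,0,-0.6,93],[0,0,-0.93,0,0,-0.6,93],[0,0,-0.93,0,0,-0.6,93],[0,0,-0.93,0,0,-0.6,93],[0,0,-0.93,0,0,-0.6,93]], force=20)

```text
t: 1.2
tool_pos: [0.2319, -0.5533, 0.38]
orientation: [-2.428, -1.993, -0.0]
force: [-0.7, 0.7, 0.4]
opening: 0.0927
gripper_force: 0.0
```

move_arm(plan=[[0,0,0,0.9,0.36,0,93],[0,0,0,0.9,0.36,0,93],[0,0,0,0.9,0.36,0,93],[0,0,0,0.9,0.36,0,93],[0,0,0,0.9,0.36,0,93],[0,0,0,0.9,0.36,0,93],[0,0,0,0.9,0.36,0,93],[0,0,0,0.9,0.36,0,93],[0,0,0,0.9,0.36,0,93],[0,0,0,0.9,0.36,0,93]])

```text
t: 2.2
tool_pos: [0.3652, -0.3498, 0.3795]
orientation: [-2.432, -1.988, -0.0]
force: [0.7, 0.0, -0.5]
opening: 0.0932
gripper_force: 0.0
```

move_arm(plan=[[0,0,0,0.9,0.36,0,93],[0,0,0,0.9,0.36,0,93],[0,0,0,0.9,0.36,0,93],[0,0,0,0.9,0.36,0,93],[0,0,0,0.9,0.36,0,93],[0,0,0,0.9,0.36,0,93],[0,0,0,0.9,0.36,0,93],[0,0,0,0.9,0.36,0,93],[0,0,0,0.9,0.36,0,93],[0,0,0,0.9,0.36,0,93]])

```text
t: 3.2
tool_pos: [0.4981, -0.1472, 0.3795]
orientation: [-2.432, -1.988, 0.0]
force: [0.3, 0.1, -0.1]
opening: 0.093
gripper_force: 0.0
```

move_arm(plan=[[0,0,0,0.84,-0.49,0,93],[0,0,0,0.84,-0.49,0,93],[0,0,0,0.84,-0.49,0,93],[0,0,0,0.84,-0.49,0,93],[0,0,0,0.84,-0.49,0,93],[0,0,0,0.84,-0.49,0,93],[0,0,0,0.84,-0.49,0,93],[0,0,0,0.84,-0.49,0,93],[0,0,0,0.84,-0.49,0,93],[0,0,0,0.84,-0.49,0,93]])

```text
t: 4.2
tool_pos: [0.4189, 0.0829, 0.3795]
orientation: [-2.432, -1.988, 0.0]
force: [-0.1, -0.4, 0.5]
opening: 0.0927
gripper_force: 0.0
```

move_arm(plan=[[0,0,0,0.84,-0.49,0,93],[0,0,0,0.84,-0.49,0,93],[0,0,0,0.84,-0.49,0,93],[0,0,0,0.84,-0.49,0,93],[0,0,0,0.84,-0.49,0,93],[0,0,0,0.84,-0.49,0.4,93],[0,0,0,0.84,-0.49,0.6,93],[0,0,0,0.84,-0.49,0.8,93],[0,0,0,0.84,-0.49,0.8,93],[0,0,0,0.84,-0.49,0.8,93]])

```text
t: 5.2
tool_pos: [0.3406, 0.313, 0.2938]
orientation: [2.432, 1.988, 0.0]
force: [0.6, -0.5, 0.5]
opening: 0.0933
gripper_force: 0.0
```

```bash
python3 - <<'E'
from h import *
c=look('wrist','w1.png'); print(c['fx'],c['cx'],c['cy'],c['R'].round(3),-c['R'].T@c['t']); np.savez('w1.npz',**c)
E
```

```text
297.3186396354542 257.5588640879789 189.6761434441285 [[ 0.98  -0.198  0.001]
 [-0.191 -0.943  0.272]
 [-0.053 -0.267 -0.962]] [0.35691804 0.38640737 0.44821311]
```

View pics/w1.png

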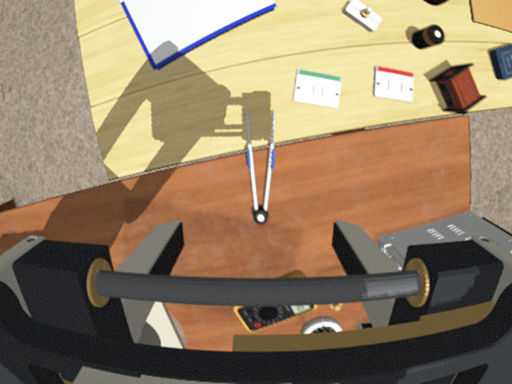

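Wrist view: tail at (261,216), plates at (250,158) and (273,158), tips at (248,112) and (273,113). The green gauge is at (318,88).

```bash
cat > m3.py <<'E'
from h import *
import sys
c=look('wrist')
hsv=cv2.cvtColor(c['frame'],cv2.COLOR_RGB2HSV)
def blobs(lo,hi,x0,y0,x1,y1,z,amin=4):
    m=cv2.inRange(hsv,lo,hi); k=np.zeros_like(m); k[y0:y1,x0:x1]=m[y0:y1,x0:x1]
    n,_,s,ce=cv2.connectedComponentsWithStats(k)
    return [(s[i],ce[i].round(1),onz(c,ce[i],z,True)[0].round(4)) for i in range(1,n) if s[i,4]>=amin]
print('black',*blobs((0,0,0),(180,255,60),248,205,275,228,.02),sep='\n')
print('blue',*blobs((100,110,50),(130,255,255),235,130,290,180,.02),sep='\n')
print('green',*blobs((40,50,40),(90,255,255),285,60,345,115,.001),sep='\n')
x=c['frame'][60:230,230:350,::-1]; cv2.imwrite('pics/crop2.png',cv2.resize(np.ascontiguousarray(x),None,fx=4,fy=3.5,interpolation=cv2.INTER_CUBIC))
E
python3 m3.py
```

```text
black
(array([256, 209,  14,  17,  73], dtype=int32), array([261.5, 216.6]), array([0.3275, 0.2272, 0.02  ]))
blue
(array([250, 152,   3,  20,  38], dtype=int32), array([251.1, 160.8]), array([0.3293, 0.3147, 0.02  ]))
(array([275, 152,   3,  20,  39], dtype=int32), array([275.9, 161. ]), array([0.3644, 0.3074, 0.02  ]))
green
(array([303,  71,  42,  11, 176], dtype=int32), array([323.4,  76.2]), array([0.4591, 0.4175, 0.001 ]))
```

View pics/crop2.png

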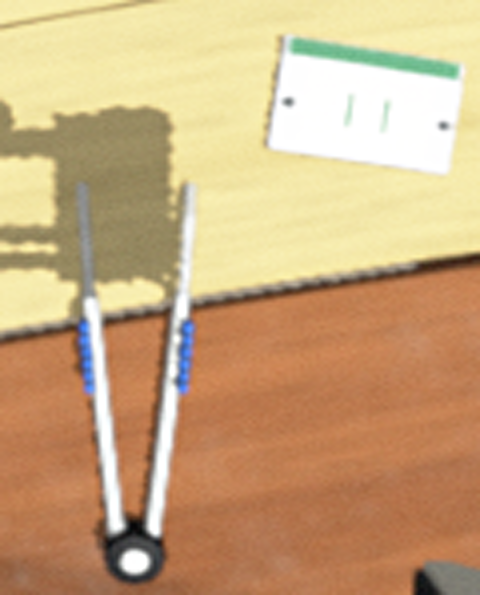

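Crop: the green lines are at (349,110) and (385,116), and the plates at (84,357) and (187,357). This agrees with the top view to about 1 mm.

move_arm(plan=[[0,0,0,-0.05,0.25,0.95,65],[0,0,0,0,0,0.95,65],[0,0,0,0,0,0.95,65],[0,0,0,0,0,0.95,65],[0,0,0,0,0,0.95,65],[0,0,0,0,0,0.95,65],[0,0,0,0,0,0.95,65],[0,0,0,0,0,0.95,65],[0,0,0,0,0,0.95,65],[0,0,0,0,0,0.65,65]])

```text
t: 6.3
tool_pos: [0.3471, 0.3088, 0.0637]
orientation: [2.432, 1.988, -0.002]
force: [0.2, 0.2, -0.5]
opening: 0.0649
gripper_force: 0.0
```

```bash
python3 - <<'E'
from h import *
s=read_state();print(s['t'],s['tool_pos'],s['orientation'],s['opening'])
c=look('wrist','w2.png')
hsv=cv2.cvtColor(c['frame'],cv2.COLOR_RGB2HSV)
m=cv2.inRange(hsv,(100,110,50),(130,255,255)); n,_,st,ce=cv2.connectedComponentsWithStats(m)
for i in range(1,n):
    if st[i,4]>15: print(st[i],onz(c,ce[i],.022,True)[0].round(4))
E
```

```text
6.3 [0.34707771 0.30883567 0.06365748] [ 2.43232901e+00  1.98792060e+00 -1.54709565e-03] 0.06485690501390678
[  43    0   84   42 1041] [0.2505 0.4826 0.022 ]
[226 190   8  43 206] [0.3305 0.3167 0.022 ]
[276 190   8  43 204] [0.3645 0.3095 0.022 ]
```

View pics/w2.png

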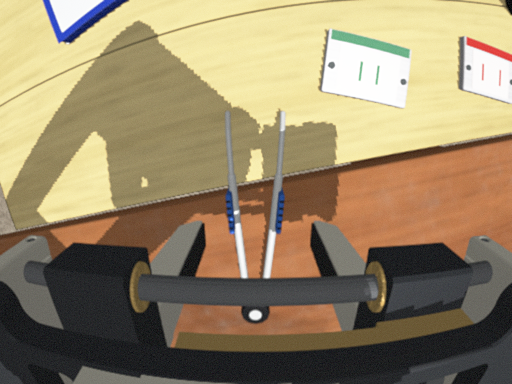

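Close view: plates at (230,211) and (280,211) lie centred between the open fingers, tips at (228,112) and (283,112). The green lines are at (361,71) and (377,75).

move_arm(plan=[[0,0,0,0.1,0,0.5,65],[0,0,0,0,0,0.5,65],[0,0,0,0,0,0.5,65],[0,0,0,0,0,0.47,65],[0,0,0,0,0,0,60],[0,0,0,0,0,0,52],[0,0,0,0,0,0,46],[0,0,0,0,0,0,42],[0,0,0,0,0,0,38],[0,0,0,0,0,0,36]], force=15)

```text
t: 7.35
tool_pos: [0.3479, 0.3125, 0.016]
orientation: [2.432, 1.988, 0.002]
force: [1.3, 0.5, 2.7]
opening: 0.0366
gripper_force: 3.8
```

move_arm(plan=[[0,0,0,0,0,0,35],[0,0,0,0,0,0,34],[0,0,0,0,0,0,33],[0,0,0,0,0,0,32],[0,0,0,0,0,0,31],[0,0,0,0,0,0,30],[0,0,0,0,0,0,30],[0,0,0,0,0,0,30],[0,0,0,0,0,0,30],[0,0,0,0,0,0,30]])

```text
t: 8.35
tool_pos: [0.3479, 0.3126, 0.016]
orientation: [-2.432, -1.988, -0.002]
force: [-1.0, -0.3, 6.0]
opening: 0.0305
gripper_force: 7.8
```

move_arm(plan=[[0,0,0,0,0,0,29],[0,0,0,0,0,0,28],[0,0,0,0,0,0,27.5],[0,0,0,0,0,0,27],[0,0,0,0,0,0,27],[0,0,0,0,0,0,27],[0,0,0,0,0,0,27],[0,0,0,0,0,-0.2,27],[0,0,0,0,0,-0.4,27],[0,0,0,0,0,-0.4,27]])

```text
t: 9.35
tool_pos: [0.3472, 0.3119, 0.0408]
orientation: [2.432, 1.988, -0.002]
force: [-0.7, 0.2, -0.4]
opening: 0.0272
gripper_force: 7.6
```

move_arm(plan=[[0,0,0,0,0,-0.4,27],[0,0,0,0,0,-0.4,27],[0,0,0,0,0,-0.4,27],[0,0,0,0,0,-0.4,27],[0,0,0,0,0,0,27],[0,0,0,0,0,0,27],[0,0,0,0,0,0,27],[0,0,0,0,0,0,27],[0,0,0,0,0,0,27],[0,0,0,0,0,0,27]])

```text
t: 10.35
tool_pos: [0.3473, 0.312, 0.0801]
orientation: [-2.432, -1.988, 0.001]
force: [-0.1, 0.1, -0.3]
opening: 0.0272
gripper_force: 7.6
```

```bash
python3 - <<'E'
from h import *
s=read_state();print(s['t'],s['tool_pos'],s['orientation'],s['opening'],s['gripper_force'],s['force'])
c=look('wrist'); np.savez('w3.npz',**c)
x=c['frame'][20:300,200:440,::-1]; cv2.imwrite('pics/w3.png',cv2.resize(np.ascontiguousarray(x),None,fx=2,fy=2,interpolation=cv2.INTER_CUBIC))
E
```

```text
10.35 [0.34731688 0.31204412 0.08006461] [-2.43215325e+00 -1.98847589e+00  9.73423425e-04] 0.02719424674087444 7.55322128534317 [-0.11932516  0.08290486 -0.28462556]
```

View pics/w3.png

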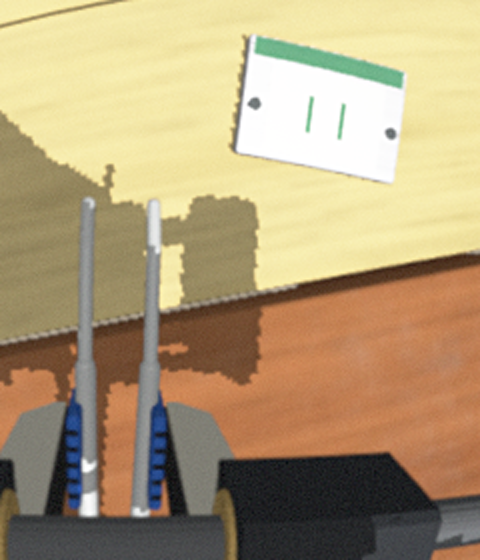

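The tweezers are lifted. In the 2x crop the tips are at (89,202) and (154,203), and the green lines at (310,114) and (342,121).

```bash
cat > m4.py <<'E'
from h import *
c=dict(np.load('w3.npz')); c['fx'],c['fy'],c['cx'],c['cy']=[float(c[k]) for k in('fx','fy','cx','cy')]
t=[[244.5,121],[277,121.5]]; l=[[355,77],[371,80.5]]
for z in(.062,.066,.07): p=onz(c,t,z,True); print('tips',z,p.round(4),p.mean(0).round(4),np.linalg.norm(p[0]-p[1]))
for z in(.001,.008): p=onz(c,l,z,True); d=p[1]-p[0]; print('lines',z,p.round(4),p.mean(0).round(4),np.linalg.norm(d),np.degrees(np.arctan2(d[1],d[0])))
# line direction from ends (crop 312,97 / 307,131 ; 344,104 / 339,138)
e=onz(c,[[200+156,20+48.5],[200+153.5,20+65.5],[200+172,20+52],[200+169.5,20+69]],.001,True)
for a,b in((0,1),(2,3)): d=e[a]-e[b]; print('dir',np.degrees(np.arctan2(d[1],d[0])),np.linalg.norm(d))
# corners
k=onz(c,[[200+250/2,20+36/2],[200+236/2,20+153/2],[200+393/2,20+183/2],[200+405/2,20+72/2]],.001,True)
d=k[0]-k[1];f=k[3]-k[2];print('sides',np.degrees(np.arctan2(d[1],d[0])),np.degrees(np.arctan2(f[1],f[0])),np.linalg.norm(d),'ctr',k.mean(0),'y side',np.linalg.norm(k[2]-k[1]),np.degrees(np.arctan2(*(k[2]-k[1])[1::-1])))
o,v=rays(c,l,True); zm=c['z_map']
print('z_map wrist',[float(zm[int(b),int(a)]) for a,b in l], 'pts',[(o+v[i]/v[i]@np.eye(3)*0) is None for i in()])
R=c['R']
def med(u0,v0,u1,v1):
    vv,uu=np.mgrid[v0:v1,u0:u1]; uv=np.c_[uu.ravel(),vv.ravel()]; o,r=rays(c,uv,True); zc=r@R[2]
    return np.median(o+r*(zm[v0:v1,u0:u1].ravel()/zc)[:,None],0).round(4)
print('gauge',med(340,60,380,90),'desk',med(300,60,315,90),'bench',med(340,170,400,190),'tipL',med(243,122,246,132),'tipR',med(275,123,278,132))
E
python3 m4.py
```

```text
tips 0.062 [[0.3549 0.3794 0.062 ]
 [0.3732 0.3754 0.062 ]] [0.364  0.3774 0.062 ] 0.0187220081685304
tips 0.066 [[0.3551 0.3795 0.066 ]
 [0.373  0.3757 0.066 ]] [0.364  0.3776 0.066 ] 0.018287648628088092
tips 0.07 [[0.3553 0.3797 0.07  ]
 [0.3728 0.3759 0.07  ]] [0.364  0.3778 0.07  ] 0.017853289087645854
lines 0.001 [[0.4455 0.3969 0.001 ]
 [0.4588 0.3925 0.001 ]] [0.4522 0.3947 0.001 ] 0.014085801520515204 -18.316414766224728
lines 0.008 [[0.443  0.3966 0.008 ]
 [0.456  0.3923 0.008 ]] [0.4495 0.3944 0.008 ] 0.013663366709664225 -18.316414766224582
dir 70.36356642525656 0.014312585209353676
dir 70.35239346027112 0.01449521808622589
sides 71.86261293661455 72.57452219614484 0.048365861727156415 ctr [0.45243056 0.39802253 0.001     ] y side 0.06919688396137784 -18.031062710918913
z_map wrist [0.21636220812797546, 0.21688273549079895] pts []
gauge [0.4498 0.3985 0.0007] desk [ 0.4085  0.405  -0.0081] bench [ 0.4461  0.3102 -0.0006] tipL [0.3544 0.3767 0.0693] tipR [0.3716 0.3729 0.069 ]
```

move_arm(plan=[[0,0,0.54,0,0,0,27],[0,0,0.54,0,0,0,27],[0,0,0,0.21,0.36,0.15,27],[0,0,0,0.21,0.36,0.15,27],[0,0,0,0.21,0.36,0.15,27],[0,0,0,0.21,0.36,0.15,27],[0,0,0,0.21,0.36,0.15,27],[0,0,0,0.21,0.36,0.15,27],[0,0,0,0.21,0.36,0.15,27],[0,0,0,0.21,0.36,0.15,27]])

```text
t: 11.4
tool_pos: [0.4296, 0.3301, 0.0501]
orientation: [2.541, 1.848, -0.0]
force: [-0.2, 0.5, -0.0]
opening: 0.0272
gripper_force: 7.6
```

move_arm(plan=[[0,0,0,0,0,0,27],[0,0,0,0,0,0.1,27],[0,0,0,0,0,0.1,27],[0,0,0,0,0,0.1,27],[0,0,0,0,0,0.1,27],[0,0,0,0,0,0,27],[0,0,0,0,0,0,27],[0,0,0,0,0,0,27],[0,0,0,0,0,0,27],[0,0,0,0,0,0,27]])

```text
t: 12.4
tool_pos: [0.429, 0.33, 0.0405]
orientation: [-2.541, -1.848, -0.0]
force: [-0.2, -0.4, -1.2]
opening: 0.0275
gripper_force: 7.6
```

```bash
python3 - <<'E'
from h import *
s=read_state();print(s['t'],s['tool_pos'],s['orientation'],s['opening'],s['gripper_force'],s['force'])
c=look('wrist'); np.savez('w4.npz',**c); T=look('top'); np.savez('t4.npz',**T)
x=c['frame'][70:230,190:330,::-1]; a=cv2.resize(np.ascontiguousarray(x),None,fx=3,fy=3,interpolation=cv2.INTER_CUBIC)
y=T['frame'][195:275,155:215,::-1]; b=cv2.resize(np.ascontiguousarray(y),None,fx=6,fy=6,interpolation=cv2.INTER_CUBIC)
cv2.imwrite('pics/w4.png',np.hstack([a,b[:480]]))
E
```

```text
12.4 [0.42899989 0.32999298 0.04049847] [-2.54070225e+00 -1.84776857e+00 -2.78754571e-04] 0.027541523409758694 7.553206086158752 [-0.23186334 -0.42972684 -1.1619209 ]
```

View pics/w4.png

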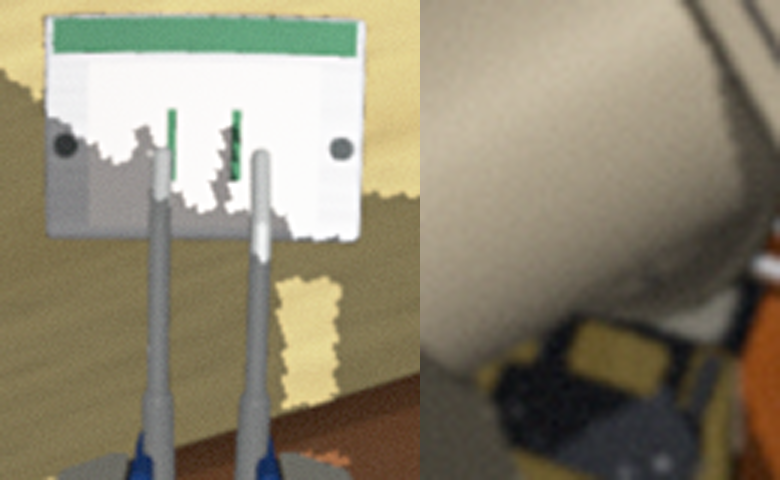

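Left: tip ends at (162,150) and (261,152), green lines centred at (172,145) and (236,145). The top camera's view is blocked by the arm.

```bash
cat > m5.py <<'E'
from h import *
c=dict(np.load('w4.npz')); c['fx'],c['fy'],c['cx'],c['cy']=[float(c[k]) for k in('fx','fy','cx','cy')]
cv=lambda p: np.array(p)/3+[190,70]
t=cv([[162,149],[261,151]]); l=cv([[172.5,145],[236.5,145]])
th=np.radians(72.1); X=np.array([np.cos(th),np.sin(th)]);Y=np.array([np.sin(th),-np.cos(th)])
L=onz(c,l,.0008,True)
print('lines',L.round(4),np.linalg.norm(L[0]-L[1]))
for z in(.025,.028,.031):
    p=onz(c,t,z,True); d=(L.mean(0)-p.mean(0))[:2]; g=(p[1]-p[0])[:2]
    print(z,p.mean(0).round(4),'gap',np.linalg.norm(g),'go x,y mm',(d@X*1e3).round(2),(d@Y*1e3).round(2))
R=c['R'];zm=c['z_map']
def med(u0,v0,u1,v1):
    vv,uu=np.mgrid[v0:v1,u0:u1]; uv=np.c_[uu.ravel(),vv.ravel()]; o,r=rays(c,uv,True); zc=r@R[2]
    return np.median(o+r*(zm[v0:v1,u0:u1].ravel()/zc)[:,None],0).round(4)
print('tips',med(242,121,246,128),med(275,122,279,129),'gauge',med(252,100,264,112))
E
python3 m5.py
```

```text
lines [[0.4455 0.3967 0.0008]
 [0.4586 0.3924 0.0008]] 0.013810218026235799
0.025 [0.4532 0.3941 0.025 ] gap 0.01872839732078647 go x,y mm 0.08 -1.26
0.028 [0.4532 0.3942 0.028 ] gap 0.018397757277767768 go x,y mm -0.04 -1.23
0.031 [0.4532 0.3943 0.031 ] gap 0.018067117234749065 go x,y mm -0.16 -1.2
tips [0.4436 0.395  0.0288] [0.4608 0.3889 0.0289] gauge [0.4542 0.4026 0.0005]
```

move_arm(plan=[[0,0,0,0,-0.04,0.11,26.8],[0,0,0,0,0,0.11,26.8],[0,0,0,0,0,0.11,26.8],[0,0,0,0,0,0.11,26.8],[0,0,0,0,0,0.11,26.8],[0,0,0,0,0,0.11,26.8],[0,0,0,0,0,0,26.8],[0,0,0,0,0,0,26.8],[0,0,0,0,0,0,26.8],[0,0,0,0,0,0,26.8]])

```text
t: 13.5
tool_pos: [0.4281, 0.3303, 0.0241]
orientation: [2.541, 1.848, 0.001]
force: [-0.9, -0.0, -1.4]
opening: 0.0272
gripper_force: 7.6
```

move_arm(plan=[[0,0,0,0,0,0,26.8],[0,0,0,0,0,0,26.8],[0,0,0,0,0,0,26.8],[0,0,0,0,0,0,26.8],[0,0,0,0,0,0,26.8],[0,0,0,0,0,0,26.8],[0,0,0,0,0,0,26.8],[0,0,0,0,0,0,26.8],[0,0,0,0,0,0,26.8],[0,0,0,0,0,0,26.8]])

```text
t: 14.5
tool_pos: [0.428, 0.3302, 0.0239]
orientation: [2.541, 1.848, -0.0]
force: [-0.4, -0.5, -1.0]
opening: 0.027
gripper_force: 7.6
```

```bash
python3 - <<'E'
from h import *
s=read_state();print(s['t'],s['tool_pos'],s['orientation'],s['opening'],s['gripper_force'],s['force'])
c=look('wrist'); np.savez('w5.npz',**c); T=look('scene')
x=c['frame'][70:230,190:330,::-1]; a=cv2.resize(np.ascontiguousarray(x),None,fx=3,fy=3,interpolation=cv2.INTER_CUBIC)
y=T['frame'][215:295,180:240,::-1]; b=cv2.resize(np.ascontiguousarray(y),None,fx=6,fy=6,interpolation=cv2.INTER_CUBIC)
cv2.imwrite('pics/w5.png',np.hstack([a,b]))
R=c['R'];zm=c['z_map']
def med(u0,v0,u1,v1):
    vv,uu=np.mgrid[v0:v1,u0:u1]; uv=np.c_[uu.ravel(),vv.ravel()]; o,r=rays(c,uv,True); zc=r@R[2]
    return np.median(o+r*(zm[v0:v1,u0:u1].ravel()/zc)[:,None],0).round(4)
print('tips',med(242,121,246,128),med(275,122,279,129))
E
```

```text
14.5 [0.42798621 0.33021357 0.02387036] [ 2.54074591e+00  1.84774800e+00 -8.28210791e-05] 0.02701117841938781 7.645911276340485 [-0.37019743 -0.52357871 -0.99745336]
tips [0.4425 0.3952 0.012 ] [0.4598 0.3891 0.0119]
```

View pics/w5.png

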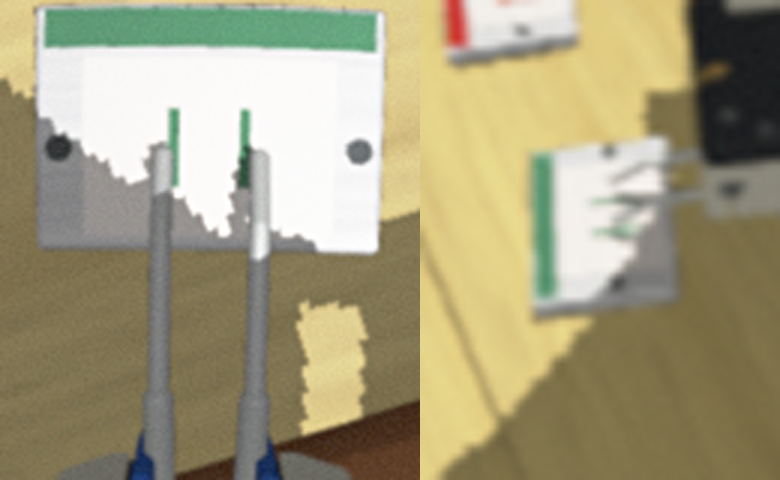

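The tips at (162,150) and (259,152) have their inner edges over the lines at (174,147) and (245,148), about 8 mm above the face. I'll hold for the two seconds.

move_arm(plan=[[0,0,0,0,0,0,26.8],[0,0,0,0,0,0,26.8],[0,0,0,0,0,0,26.8],[0,0,0,0,0,0,26.8],[0,0,0,0,0,0,26.8],[0,0,0,0,0,0,26.8],[0,0,0,0,0,0,26.8],[0,0,0,0,0,0,26.8],[0,0,0,0,0,0,26.8],[0,0,0,0,0,0,26.8]])

```text
t: 15.6
tool_pos: [0.428, 0.3303, 0.0239]
orientation: [2.541, 1.848, 0.0]
force: [-0.2, -0.7, -0.8]
opening: 0.0271
gripper_force: 7.6
```

move_arm(plan=[[0,0,0,0,0,0,26.8],[0,0,0,0,0,0,26.8],[0,0,0,0,0,0,26.8],[0,0,0,0,0,0,26.8],[0,0,0,0,0,0,26.8],[0,0,0,0,0,0,26.8],[0,0,0,0,0,0,26.8],[0,0,0,0,0,0,26.8],[0,0,0,0,0,0,26.8],[0,0,0,0,0,0,26.8]])

```text
t: 16.6
tool_pos: [0.428, 0.3302, 0.0239]
orientation: [2.541, 1.848, -0.0]
force: [-0.8, 0.4, -0.4]
opening: 0.0271
gripper_force: 7.6
```

move_arm(plan=[[0,0,0,0,0,0,26.8],[0,0,0,0,0,0,26.8],[0,0,0,0,0,0,26.8],[0,0,0,0,0,0,26.8],[0,0,0,0,0,0,26.8],[0,0,0,0,0,0,26.8],[0,0,0,0,0,0,26.8],[0,0,0,0,0,0,26.8],[0,0,0,0,0,0,26.8],[0,0,0,0,0,0,26.8]])

```text
t: 17.6
tool_pos: [0.428, 0.3303, 0.0239]
orientation: [-2.541, -1.848, 0.0]
force: [0.5, -0.5, -0.4]
opening: 0.0272
gripper_force: 7.6
```

```bash
python3 -c "
from plant import *
s=read_state();print(s['t'],s['tool_pos'],s['opening']);print(close_job())"
```

```text
17.6 [0.42796401 0.33025115 0.02388789] 0.0272166630571517
the job is handed in; nothing more can be done
None
```

The job is handed in with the tweezers still held level in the gripper: tips over the green lines, about 8 mm above the gauge face, gap about 14.4 mm (from the 27.2 mm finger opening), held about 4 s; the hand-in returned no verdict.

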